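# Close and press down the lamp's battery cover

## Robot

A 7-joint arm with a two-finger parallel gripper is mounted at the origin on the work surface. World frame = base frame: x ahead of the robot, y to its left, z up, the work surface at z = 0. Lengths are in m, angles in rad, forces in N, time in s.
With the tool pointing down it reaches from about 0.4 to 0.85 m from the base axis. Payload 10.4 kg.
Tool frame: the origin (TCP) lies at the very end of the fingers, on their centre line; the grasp point (between the pads) lies 19 mm behind it; x points along the fingers, y is the direction in which the jaws open and shut, and the axes are right-handed (so a half turn about x gives the same grasp; the last joint's range is limited). The gripper opens to 87 mm and grips with 3 to 60 N. Pads are 19 mm wide; open, the fingers measure 117 mm over their backs; the gripper's body (75 mm by 190 mm) begins 51 mm behind the grasp point.
Start: joints at [-1.168, 0.332, -0.065, 1.46, 0.022, 1.35, -0.088], TCP at [0.258, 0.569, 0.223] pointing down, gripper open.
Joint ranges: [-2.6, 2.6], [-0.5, 2.12], [-1.47, 1.34], [0.16, 2.42], [-1.27, 4.41], [0.06, 2.06], [-2.6, 2.6]. Speed limits (rad/s): [2.22, 2.22, 2.79, 2.79, 3.14, 3.14, 3.14].

## Interface

Orientations are given as a unit quaternion [x, y, z, w].
In Python, from bench import arm gives the robot as it stands. Calls block until the motion is done:
- arm.reach(position, orientation): joint-space move of the TCP to a pose.
- arm.movel(position, frame=None, max_speed=0.15, until_force=None): straight line of the TCP; frame=None keeps the orientation; max_speed is the mean speed in m/s. With until_force (N) it stops when the force on the tool has changed by that much, and returns True; else False.
- arm.goto_joints(angles): joint-space move.
- arm.move_gripper(opening, effort=None): opening from 0.0 (shut) to 1.0 (fully open); effort is the grip in N (None keeps the last); returns when the fingers have stopped.
- arm.hold(seconds).
- arm.ik(position, orientation): joint angles nearest the present ones, or None.
- arm.get_image(name): name is "scene" or "top"; returns a dict with "img" (400x640x3 uint8, red, green, blue), "intrinsics" (3x3 intrinsics, pixels), "extrinsics" (4x4, takes a point from world to camera coordinates). Camera axes: x right, y down, z forward; pixel columns grow to the right and rows downward; lengths in m; the calibration is good to about 2 mm. A picture is of the moment at which its call begins. There is no depth.
A pose or a line that the arm cannot do raises arm.IKError and nothing moves.
- arm.finish_job(): hands the job in, once; it reports no verdict.
Readings, each from a call of its own:
- arm.read_clock(): time.
- arm.read_joints(): joint angles.
- arm.read_qvel(): joint speeds.
- arm.read_joint_torque(): joint torques, N m.
- arm.read_tool_pos(): TCP position.
- arm.read_ee_rot(): TCP orientation.
- arm.read_force(): force on the tool from outside, world axes, zero at the start.
- arm.read_wrist_torque(): the same for the moment, N m.
- arm.read_opening(): opening from 0.0 (shut) to 1.0 (fully open).
Only numpy, scipy, OpenCV 4.12 (cv2) and the standard library are available. Lean on these libraries where they do the work, as an engineer would, in place of code of your own. Each camera call takes 0.05 s, during which the arm holds its last target. There are 200 camera calls.

## Task

Fit the black cover panel into the open battery frame of the table lamp, turned so that its notch goes over the lug; then turn the quarter-turn fastener on it clockwise until its slot lines up with the two index ridges on the panel. Finally press the panel down against its springy seal until it sits fully home, flush with the frame's rim, and finish while still holding it pressed there (the seal has to set). Leave the mug, canister, bowl and coaster alone.

Things in the scene. Friction and masses are not known exactly. Their poses are not given: they have to be found in the camera images.
- panel: loose black plastic cover panel lying flat on the table, right way up: 110 (its x) by 84 (y) by 10 mm thick, about 0.25 kg. Origin at the centre of its underside, z up. Notch in the middle of its +x edge, 24 mm wide (y), 12 mm deep (x), right through. Two light metal index ridges, 12 mm long, 1 mm high, lie along its y axis at y = -33 and +33 mm. The fastener stands on its middle.
- bar (a point): centre of the fastener's steel grip bar, on the turning axis, 25.5 mm above the panel's underside. Bar 44 mm long (this point's x), 14 mm wide (y), from 13 to 38 mm above the panel's underside, a dark slot lengthwise along its top; under it a steel disc 40 mm across, 3 mm thick. The panel can be lifted and carried by the bar.
- fastener (a joint): turn of the fastener relative to the panel, rad, growing clockwise seen from above; 0 = bar along the panel's x axis, 1.571 = bar and slot along its y axis, in line with the ridges. Starts between 0.1 and 0.55; stiff (0.04 N m, so a lifted panel turns with the bar); no click or stop at the ridges, stops only at -0.05 and 2.1.
- notch (a point): point on the top face of the panel, in the notch, on the panel's x axis 53 mm from its centre
- seat (a point): centre of the ledge inside the battery frame, where the centre of the panel's underside belongs when pressed home; 30 mm above the table; x, y, z along the frame's axes, z up. When the panel is home its top is flush with the frame's rim.
- frame: fixed open-topped aluminium battery box, 150 mm (x) by 124 mm (y), rim 40 mm high; opening 116 by 90 mm (3 mm play round the panel), 10 mm deep to a ledge round it. Two battery cells lie inside. Origin at the centre of its underside.
- gasket (a joint): black rubber seal loop on the ledge, sprung: metres pressed down. At 0 it stands 5 mm proud of the ledge; the panel laid on it rests 4 to 5 mm above the ledge, proud of the rim by as much, and comes up again when let go. At 0.005 the panel is on the ledge; about 6 to 9 N of push brings it there.
- lug (a point): middle of the top of the frame's lug, 53 mm from the seat along the frame's +x axis: a block 18 mm wide (y) that stands 10 mm inward from the +x wall of the opening, from the ledge up to the rim. The panel's notch fits over it with 3 mm play each side. On the outside of the same wall a short black cable stub sticks out.
- mug: empty white porcelain mug standing on the coaster, 82 mm across, 92 mm high, origin at the centre of its underside; bystander
- canister: steel sugar canister with a twist cap, 86 mm across, 114 mm high, origin at the centre of its underside; bystander
- bowl: yellow plastic bowl, 140 mm across, 55 mm high, origin at the centre of its underside; bystander
- coaster: round silicone coaster, 96 mm across, 6 mm thick, origin at the centre of its underside; bystander
Not all that is in view belongs to the job. Several things have the shape of the panel; the one meant has the colours described above. Of the things that look like the frame, the larger one is meant.

How it is judged:
On the way, in this order (a step that is already met when the one before it is completed fails the run):
1. the panel lies in the frame, its notch over the lug, before the fastener is lined up (horizontal distance between panel and seat below 0.007 m and horizontal distance between notch and lug below 0.009 m and z of panel in the frame of seat below 0.008 m and angle between panel's own z axis and vertical below 0.06 rad), for 0.2 s.
2. with the panel in the frame, the fastener's slot is lined up with the ridges (all of step 1 and value of joint fastener between 1.42 and 1.72 rad), for 0.2 s.
At the end, for the whole second after the job is handed in: Panel in the frame, notch over lug (centre within 7 mm, notch within 9 mm), underside less than 1.8 mm above the ledge, tilt under 0.04 rad, fastener at 1.42 to 1.72 rad, fingers still on the panel or its fastener with more than 3 N (horizontal distance between panel and seat below 0.007 m and horizontal distance between notch and lug below 0.009 m and angle between panel's own z axis and vertical below 0.04 rad and z of panel in the frame of seat below 0.0018 m and value of joint fastener between 1.42 and 1.72 rad and contact force between the fingers and panel above 3 N); the arm keeps its last pose, push and grip.
It fails at once if a bystander (mug, canister, bowl, coaster) is moved by more than 30 mm (distance of any of mug, canister, bowl, coaster from where it was at the start of the episode above 0.03 m).
It also fails if it takes over 40 s, if anything falls off the work surface, if the arm or the gripper's body presses on something with over 40 N, if the wrist force passes 120 N, or if a joint passes its speed limit or range.

## Working session

There is one attempt and no reset: what is moved stays moved. The work goes in short steps, each a Python script; the robot and the scene stay as the last script left them, time stands still between calls to the robot, and variables do not carry over. Pictures are saved under pics/ and viewed, about 8 in all and at most 12, crops included, and the job is handed in when it is done.

```bash
mkdir -p pics; ls; python3 - <<'E'
from bench import arm
import cv2,numpy as np
for n in("scene","top"):
    d=arm.get_image(n);cv2.imwrite(f"pics/{n}0.png",d["img"][:,:,::-1]);np.savez(f"pics/{n}0.npz",**d)
    print(n,d["intrinsics"].round(1).tolist(),d["extrinsics"].round(4).tolist())
print(arm.read_clock(),arm.read_ee_rot(),arm.read_force())
E
```

```text
pics
scene [[383.6, 0.0, 322.8], [0.0, 383.6, 196.5], [0.0, 0.0, 1.0]] [[-0.2304, 0.9731, 0.0054, 0.1148], [0.6107, 0.1489, -0.7777, -0.2895], [-0.7576, -0.1759, -0.6286, 1.467], [0.0, 0.0, 0.0, 1.0]]
top [[370.2, 0.0, 320.9], [0.0, 370.2, 204.1], [0.0, 0.0, 1.0]] [[-0.0181, -0.9992, -0.035, 0.0231], [-0.9963, 0.0209, -0.0831, 0.5493], [0.0838, 0.0333, -0.9959, 1.1189], [0.0, 0.0, 0.0, 1.0]]
0.1 [ 0.14894377  0.6912089  -0.14982357  0.69108532] [-0.09653541 -0.09162226  0.80681874]
```

View pics/scene0.png

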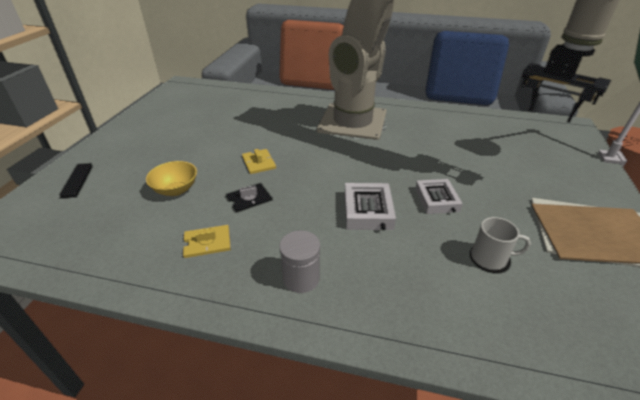

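View pics/top0.png

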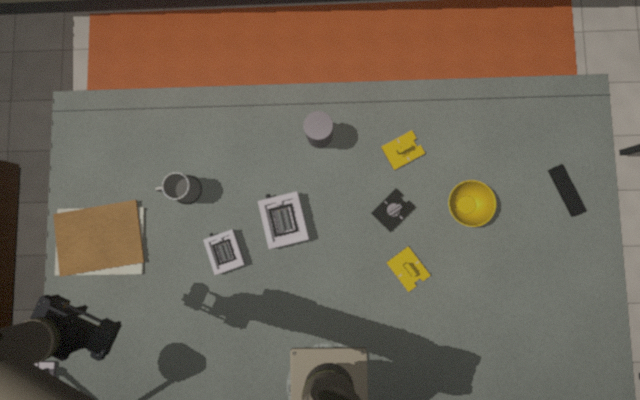

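The top view shows the black panel at about (394,210) and the larger frame at about (285,220), with its cable stub at (268,196). The small frame and the yellow panels are decoys. Next I'll zoom in on the panel and frame.

```bash
python3 - <<'E'
import cv2,numpy as np
t=cv2.imread("pics/top0.png");s=cv2.imread("pics/scene0.png")
f=lambda im,x,y,w,h:cv2.resize(im[y:y+h,x:x+w],(400,300),interpolation=cv2.INTER_CUBIC)
g=lambda im:np.clip(im.astype(float)*1.3,0,255).astype(np.uint8)
cv2.imwrite("pics/crop0.png",g(np.vstack([np.hstack([f(t,360,180,80,60),f(t,245,180,80,60)]),np.hstack([f(s,210,165,80,60),f(s,330,175,80,60)])])))
E
```

```text
(no output)
```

View pics/crop0.png

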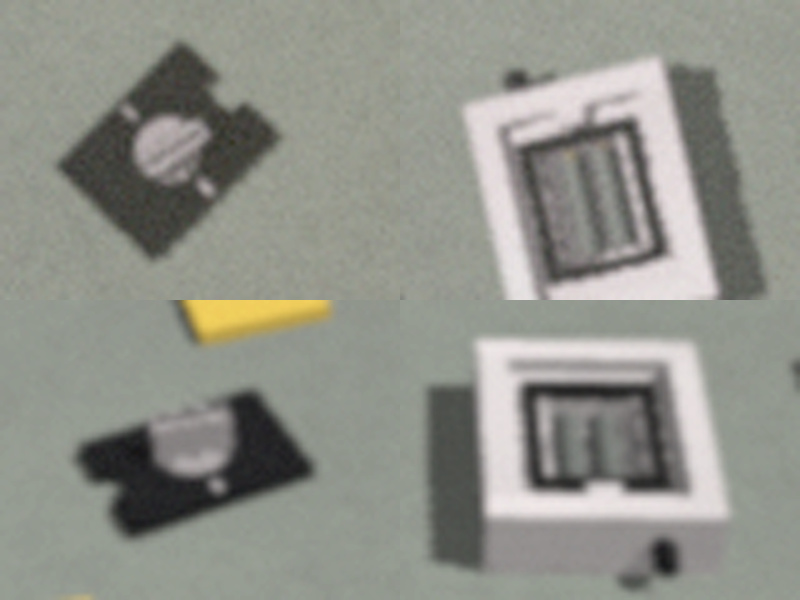

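The crops show the panel's notch at upper right in the top view, with the bar turned slightly clockwise from the panel's x axis. The lug and stub are on the frame's upper wall in the top view, which is its near wall in the scene view. Now I'll measure them.

```bash
cat > h.py <<'E'
import cv2,numpy as np
from scipy.spatial.transform import Rotation as R
def ray(d,uv):
    E=d["extrinsics"];uv=np.atleast_2d(uv).astype(float)
    v=np.c_[uv,np.ones(len(uv))]@np.linalg.inv(d["intrinsics"]).T@E[:3,:3]
    return -E[:3,:3].T@E[:3,3],v
def onz(d,uv,z):
    c,v=ray(d,uv);return c+v*((z-c[2])/v[:,2])[:,None]
def proj(d,p):
    E=d["extrinsics"];q=np.atleast_2d(p)@E[:3,:3].T+E[:3,3];q=q@d["intrinsics"].T;return q[:,:2]/q[:,2:]
def tri(a,ua,b,ub):
    P=[d["intrinsics"]@d["extrinsics"][:3] for d in(a,b)]
    X=cv2.triangulatePoints(P[0],P[1],np.float64(ua).reshape(-1,2).T,np.float64(ub).reshape(-1,2).T);return (X[:3]/X[3]).T
def blob(mask,near):  # contour whose centre is nearest
    cs,_=cv2.findContours(mask.astype(np.uint8),cv2.RETR_EXTERNAL,cv2.CHAIN_APPROX_NONE)
    cs=[c for c in cs if cv2.contourArea(c)>60]
    return min(cs,key=lambda c:np.linalg.norm(c.reshape(-1,2).mean(0)-near))
def quad(c):
    h=cv2.convexHull(c);return cv2.approxPolyN(h,4,ensure_convex=True).reshape(-1,2)
def down(yaw): # tool x down, tool y (jaw axis) at world angle yaw
    y=np.array([np.cos(yaw),np.sin(yaw),0]);x=np.array([0,0,-1.]);return R.from_matrix(np.c_[x,y,np.cross(x,y)]).as_quat()
E
python3 - <<'E'
from h import *
t=dict(np.load("pics/top0.npz"));s=dict(np.load("pics/scene0.npz"))
gt,gs=[cv2.cvtColor(d["img"],cv2.COLOR_RGB2GRAY) for d in(t,s)]
print("tone: rim",gt[240,265],gs[190,362],"wall",gs[222,360],"table",gt[235,345],"panel",gt[205,383],gs[200,235])
F=blob(gt>165,(285,220));fc=quad(F);print("frame top px",fc.tolist(),cv2.minAreaRect(F))
Fs=blob(gs>165,(369,203));fs=quad(Fs);print("scene",fs.tolist())
P=blob(gt<85,(394,210));pc=quad(P);pr=cv2.minAreaRect(P);print("panel px",pc.tolist(),pr)
Q=blob(gs<70,(248,197));print("panel scene",quad(Q).tolist())
for nm,z,r in(("frame",.04,cv2.minAreaRect(F)),("panel",.01,pr)):
    b=onz(t,cv2.boxPoints(r),z);e=np.diff(np.r_[b,b[:1]],axis=0)
    print(nm,"centre",b.mean(0).round(4),"sides",np.linalg.norm(e,axis=1).round(4),"angles",np.degrees(np.arctan2(e[:,1],e[:,0])).round(1))
B=blob((gt>105)&(cv2.fillPoly(np.zeros_like(gt),[cv2.convexHull(P)],1)>0),(394,210))
print("fastener",cv2.minAreaRect(B),onz(t,cv2.minAreaRect(B)[0],.02))
# heights across views: match sorted rim corners
w=onz(t,fc,.04);ws=onz(s,fs,.04)
for i in range(4):
    j=np.argmin(np.linalg.norm(ws-w[i],axis=1));print("tri frame",tri(t,fc[i],s,fs[j]).round(4),w[i].round(4),ws[j].round(4))
w=onz(t,pc,.01);qs=quad(Q);ws=onz(s,qs,.01)
for i in range(4):
    j=np.argmin(np.linalg.norm(ws-w[i],axis=1));print("tri panel",tri(t,pc[i],s,qs[j]).round(4),w[i].round(4),ws[j].round(4))
E
```

```text
tone: rim 121 143 wall 112 table 121 panel 51 28
frame top px [[307, 238], [269, 247], [259, 202], [295, 191]] ((282.4164123535156, 219.51966857910156), (47.58292007446289, 39.3947639465332), 76.75948333740234)
scene [[388, 184], [394, 217], [348, 217], [346, 183]]
panel px [[416, 207], [391, 233], [371, 213], [395, 187]] ((393.25, 209.75), (28.284271240234375, 36.06244659423828), 45.0)
panel scene [[273, 199], [235, 212], [224, 194], [260, 183]]
frame centre [0.5042 0.1297 0.04  ] sides [0.1207 0.1449 0.1193 0.1452] angles [ -78.  -167.5  102.2   13. ]
panel centre [ 0.5288 -0.2111  0.01  ] sides [0.1126 0.0869 0.1118 0.0867] angles [ -46.3 -137.1  133.6   43.4]
fastener ((392.82000732421875, 207.760009765625), (9.0, 13.600000381469727), 53.13010025024414) [[ 0.53416599 -0.20838474  0.02      ]]
tri frame [[0.4465 0.0556 0.0385]] [0.4465 0.0555 0.04  ] [0.4485 0.0559 0.04  ]
tri frame [[0.4213 0.1722 0.0372]] [0.4215 0.1711 0.04  ] [0.4248 0.1727 0.04  ]
tri frame [[0.559  0.2017 0.0376]] [0.5588 0.201  0.04  ] [0.5617 0.2019 0.04  ]
tri frame [[0.5903 0.0888 0.0411]] [0.5902 0.0901 0.04  ] [0.5895 0.0876 0.04  ]
tri panel [[ 0.5365 -0.2834  0.0039]] [ 0.5358 -0.2813  0.01  ] [ 0.5435 -0.28    0.01  ]
tri panel [[ 0.4573 -0.2038 -0.    ]] [ 0.4571 -0.2018  0.01  ] [ 0.4696 -0.1986  0.01  ]
tri panel [[ 5.202e-01 -1.423e-01 -2.000e-04]] [ 0.52   -0.1422  0.01  ] [ 0.5317 -0.1364  0.01  ]
tri panel [[ 0.6009 -0.2213  0.0025]] [ 0.5995 -0.2189  0.01  ] [ 0.6087 -0.218   0.01  ]
```

```bash
python3 - <<'E'
from h import *
from bench import arm
t=dict(np.load("pics/top0.npz"));s=dict(np.load("pics/scene0.npz"))
a,b=[[401,205],[390.4,213]],[[241,189.4],[256,186.6]]
X=tri(t,a,s,b);w=onz(t,a,.038);print("bar tri",X.round(4).tolist(),"on z",w.round(4).tolist())
d=w[0]-w[1];yb=np.arctan2(d[1],d[0]);print("bar yaw",np.degrees(yb),"fastener est",np.radians(-46.6)-yb, "len",np.linalg.norm(d))
q0=arm.read_joints()
for off in(np.pi/2,-np.pi/2):
    for nm,p,y in(("pick",[.53,-.211,.015],yb+off),("place",[.504,.13,.05],yb+off+np.radians(59)),("turned",[.504,.13,.05],yb+off+np.radians(59)-1.4),):
        j=arm.ik(p,down(y));print(nm,np.degrees(y).round(0),None if j is None else np.round(j,2))
E
```

```text
bar tri [[0.5402, -0.2287, 0.0339], [0.5162, -0.1948, 0.0322]] on z [[0.5408, -0.2303, 0.038], [0.5172, -0.1977, 0.038]]
bar yaw -54.18814916481347 fastener est 0.13243818705845278 len 0.04026031768608769
pick 36.0 [-0.34  0.54  0.79  1.85 -0.47  0.95  1.29]
place 95.0 [-0.56  0.28  0.25  1.94 -0.08  0.94  1.38]
turned 15.0 [-0.66  0.28  0.36  1.94 -0.12  0.94  0.02]
pick -144.0 [-0.56  0.76  1.16  1.86 -0.8   1.08 -1.61]
place -85.0 [-0.77  0.29  0.49  1.95 -0.17  0.94 -1.68]
turned -165.0 [ 0.66  0.62 -1.24  1.88  0.65  1.13  2.57]
```

```bash
cat >> h.py <<'E'
def snap(arm,n):
    out=[]
    for c in("top","scene"):
        d=arm.get_image(c);np.savez(f"pics/{c}{n}.npz",**d);out.append(d)
    return out
def crops(ds,boxes,fn):
    f=[cv2.resize(d["img"][y:y+h,x:x+w,::-1],(400,300),interpolation=cv2.INTER_CUBIC) for d,(x,y,w,h) in zip(ds,boxes)]
    cv2.imwrite(fn,cv2.convertScaleAbs(np.hstack(f),alpha=1.3))
E
python3 - <<'E'
from h import *
from bench import arm
y=np.radians(-55+90);x=[.529,-.2125]
arm.move_gripper(.6,20)
arm.reach(x+[.16],down(y))
arm.movel(x+[.05],max_speed=.12)
print(arm.movel(x+[.0155],max_speed=.04,until_force=6),arm.read_tool_pos(),arm.read_force())
arm.move_gripper(0,40);print("open mm",arm.read_opening()*87,arm.read_force())
p=arm.read_tool_pos()
arm.movel([p[0],p[1],.20],max_speed=.12)
print("open mm",arm.read_opening()*87,arm.read_force(),arm.read_clock(),arm.read_tool_pos())
ds=snap(arm,1)
u=[proj(d,[.529,-.2125,.19])[0].astype(int) for d in ds]
crops(ds,[(a[0]-60,a[1]-45,120,90) for a in u],"pics/c1.png");print(u)
E
```

```text
False [ 0.52914298 -0.21262557  0.01572258] [-0.1346988   0.01955367 -0.14815918]
open mm 13.644567743253246 [ 1.30315163  0.0144863  -0.34608881]
open mm 13.66246693317956 [ 0.58181437 -1.02335637 -2.49320165] 8.3833 [ 0.52887102 -0.21221742  0.19935353]
[array([404, 204]), array([239, 139])]
```

View pics/c1.png

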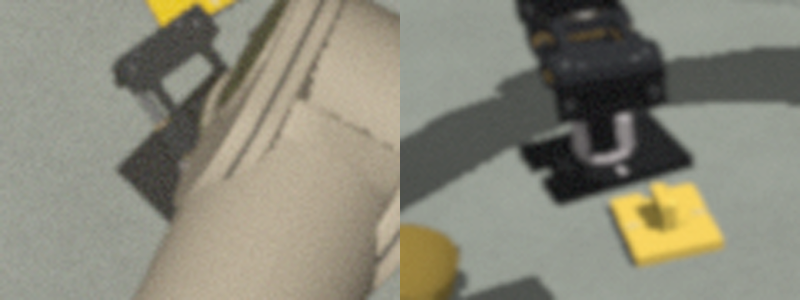

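The panel is lifted: wrist force is about −2.5 N, close to its weight. The top view is partly hidden by the arm. In the scene crop the panel's near edge runs from about (557,203) to (692,163), with the notch at left. I'll measure its yaw from that edge.

```bash
python3 - <<'E'
from h import *
s=dict(np.load("pics/scene1.npz"));t=dict(np.load("pics/top1.npz"));g=cv2.cvtColor(s["img"],cv2.COLOR_RGB2GRAY)
m=(g<50);pts=[]
for u in range(216,268):
    r=np.where(m[120:165,u])[0]
    pts.append((u,120+r.max() if len(r) else -1))
print(pts)
P=np.float32([p for p in pts if 229<=p[0]<=262 and p[1]>0]);
l=cv2.fitLine(P,cv2.DIST_HUBER,0,.01,.01).ravel()
a=[[l[2]+k*l[0],l[3]+k*l[1]] for k in(-15,15)]
w=onz(s,a,.184);d=w[0]-w[1];d*=1 if d[0]>0 else -1
print("yaw",np.degrees(np.arctan2(d[1],d[0])))
gt=cv2.cvtColor(t["img"],cv2.COLOR_RGB2GRAY)
# top-view edges near the visible corner
for u in range(376,402,2):
    r=np.where(gt[195:235,u]<70)[0];print(u,(195+r.min(),195+r.max()) if len(r) else None,end=' ')
from bench import arm
print(R.from_quat(arm.read_ee_rot()).as_matrix()[:,1])
E
```

```text
[(216, np.int64(141)), (217, np.int64(142)), (218, np.int64(143)), (219, np.int64(144)), (220, np.int64(144)), (221, np.int64(143)), (222, np.int64(143)), (223, np.int64(150)), (224, np.int64(151)), (225, np.int64(153)), (226, np.int64(154)), (227, np.int64(154)), (228, np.int64(154)), (229, np.int64(153)), (230, np.int64(153)), (231, np.int64(153)), (232, np.int64(152)), (233, np.int64(152)), (234, np.int64(152)), (235, np.int64(151)), (236, np.int64(151)), (237, np.int64(151)), (238, np.int64(151)), (239, np.int64(150)), (240, np.int64(150)), (241, np.int64(150)), (242, np.int64(149)), (243, np.int64(149)), (244, np.int64(149)), (245, np.int64(149)), (246, np.int64(148)), (247, np.int64(148)), (248, np.int64(148)), (249, np.int64(147)), (250, np.int64(147)), (251, np.int64(147)), (252, np.int64(147)), (253, np.int64(146)), (254, np.int64(146)), (255, np.int64(146)), (256, np.int64(145)), (257, np.int64(145)), (258, np.int64(145)), (259, np.int64(144)), (260, np.int64(144)), (261, np.int64(144)), (262, np.int64(144)), (263, np.int64(143)), (264, np.int64(143)), (265, np.int64(143)), (266, -1), (267, -1)]
yaw -45.62586896867061
376 None 378 None 380 (np.int64(209), np.int64(210)) 382 (np.int64(207), np.int64(212)) 384 (np.int64(205), np.int64(214)) 386 (np.int64(203), np.int64(216)) 388 (np.int64(201), np.int64(218)) 390 (np.int64(199), np.int64(220)) 392 (np.int64(198), np.int64(222)) 394 (np.int64(196), np.int64(224)) 396 (np.int64(195), np.int64(222)) 398 (np.int64(195), np.int64(206)) 400 (np.int64(195), np.int64(204)) [ 8.19202997e-01  5.73503166e-01 -7.53991233e-04]
```

Panel yaw measures −45.6° and about −46° in the two views, so the fastener is at about 0.16 rad. I'll rotate it 58.3° and move above the frame.

```bash
python3 - <<'E'
from h import *
from bench import arm
q=down(np.radians(93.3))
arm.reach([.504,.130,.20],q)
arm.movel([.504,.130,.075],max_speed=.12)
print(arm.read_tool_pos(),arm.read_force(),arm.read_clock())
ds=snap(arm,2)
crops(ds,[(225,175,120,90),(310,155,120,90)],"pics/c2.png")
E
```

```text
[0.50452552 0.13011294 0.07565781] [ 0.65104942 -0.18067193 -2.23310858] 10.9667
```

View pics/c2.png

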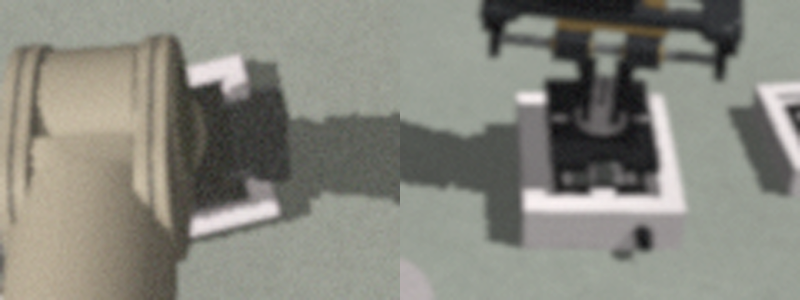

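The panel hangs over the frame, notch toward the lug side at (605,185) in the right-hand crop. The arm hides much of the top view. I'll overlay projected outlines as a check.

```bash
python3 - <<'E'
from h import *
s=dict(np.load("pics/scene2.npz"));y=np.radians(12.4);Rz=np.array([[np.cos(y),-np.sin(y),0],[np.sin(y),np.cos(y),0],[0,0,1]])
k=8;x0,y0=335,165
im=cv2.convertScaleAbs(cv2.resize(s["img"][y0:y0+72,x0:x0+90,::-1],None,fx=k,fy=k,interpolation=cv2.INTER_CUBIC),alpha=1.6,beta=20)
def dr(c,L,W,z,col,pts=None):
    p=np.array(pts if pts else [[L,W],[L,-W],[-L,-W],[-L,W]])
    p=np.c_[p,np.zeros(len(p))]@Rz.T+[*c,z]
    u=(proj(s,p)-[x0,y0]+.5)*k
    cv2.polylines(im,[np.int32(u)],True,col,1)
pan=[[.055,.042],[.055,.012],[.043,.012],[.043,-.012],[.055,-.012],[.055,-.042],[-.055,-.042],[-.055,.042]]
dr([.5042,.1297],.075,.062,.04,(0,0,255));dr([.5042,.1297],.058,.045,.04,(255,0,0))
dr([.5045,.1301],0,0,.070,(0,255,0),pan);dr([.5045,.1301],0,0,.060,(0,255,255),pan)
cv2.imwrite("pics/c3.png",im)
E
```

```text
(no output)
```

View pics/c3.png

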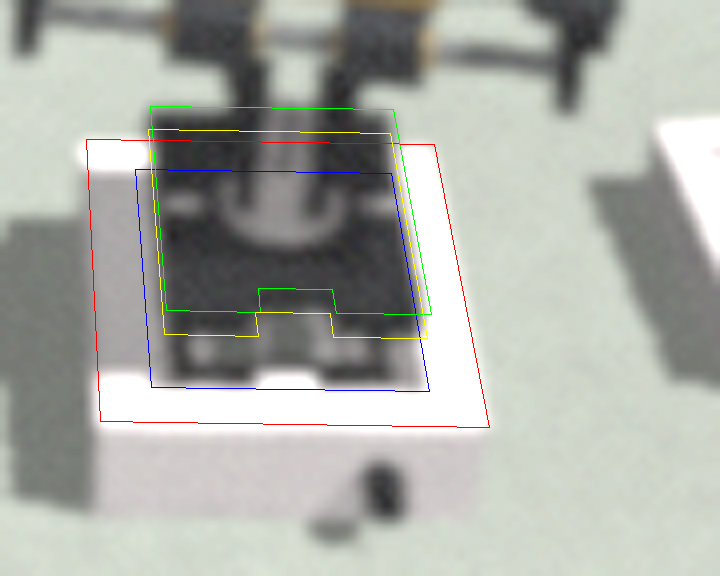

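The outlines agree with the image to about 1 mm once edge blooming is allowed for. I'll lower it, watching for contact.

```bash
python3 - <<'E'
from h import *
from bench import arm
arm.movel([.504,.1305,.060],max_speed=.08)
r=arm.movel([.504,.1305,.0490],max_speed=.02,until_force=4)
print(r,arm.read_tool_pos(),arm.read_force(),arm.read_wrist_torque(),arm.read_clock())
ds=snap(arm,3)
crops(ds,[(225,175,120,90),(330,165,90,67)],"pics/c4.png")
E
```

```text
True [0.50396946 0.13058062 0.04867344] [ 0.83469626 -0.15705037  1.32527713] [ 0.0763786  -0.2004204  -0.00814937] 12.025
```

View pics/c4.png

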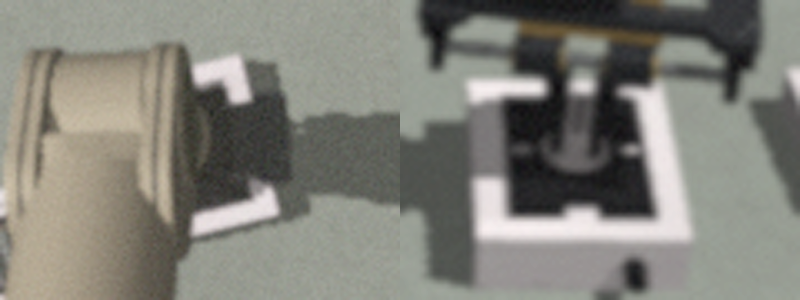

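The panel is in the frame with the notch over the lug: contact came with the underside at about 0.033 m, below the rim. Next I'll turn the fastener.

```bash
python3 - <<'E'
from h import *
from bench import arm
arm.hold(.4)
p=[.504,.1305,.0490]
for a in np.linspace(93.3,10.6,11)[1:]:
    arm.reach(p,down(np.radians(a)))
    print(a.round(1),np.round(arm.read_force(),1),np.round(arm.read_wrist_torque()[2],3),arm.read_clock(),arm.read_tool_pos().round(4))
ds=snap(arm,4)
crops(ds,[(225,175,120,90),(330,165,90,67)],"pics/c5.png")
E
```

```text
85.0 [0.1 1.2 2.9] -0.043 12.775 [0.5037 0.1304 0.0488]
76.8 [-0.6  0.7  2.4] -0.077 13.025 [0.5036 0.1304 0.0487]
68.5 [-0.2  0.9  1.8] -0.037 13.275 [0.5036 0.1304 0.0488]
60.2 [-1.2  1.1  0.8] -0.075 13.525 [0.5036 0.1304 0.0488]
52.0 [-1.1 -0.2  3. ] -0.064 13.775 [0.5037 0.1305 0.0488]
43.7 [-2.5  1.8  2. ] -0.098 14.025 [0.5039 0.1305 0.0489]
35.4 [-1.  -0.1  2.6] -0.055 14.275 [0.504  0.1304 0.0489]
27.1 [-0.2 -0.1  2. ] -0.037 14.525 [0.5041 0.1304 0.049 ]
18.9 [-0.7 -0.9  2.3] -0.044 14.775 [0.5041 0.1304 0.049 ]
10.6 [-0.5  0.2  2.1] -0.009 15.025 [0.5041 0.1305 0.049 ]
```

View pics/c5.png

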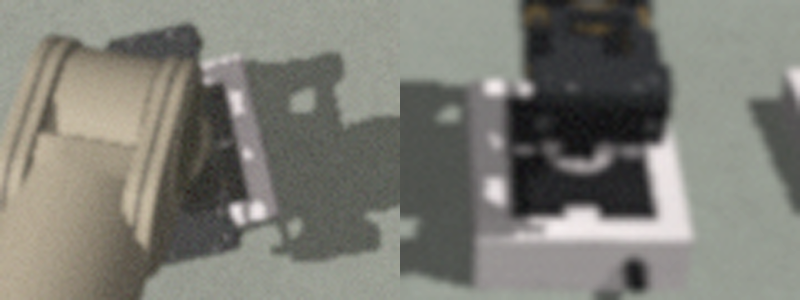

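The turn met about 0.04–0.1 N m of resistance while the panel stayed put, with its ridges still at about (523,150) and (630,150). Now I'll press it home.

```bash
python3 - <<'E'
from h import *
from bench import arm
arm.hold(.3)
p=arm.read_tool_pos();f0=arm.read_force()[2]
for z in np.arange(.048,.038,-.0005):
    arm.movel([.504,.1305,z],max_speed=.02)
    f=arm.read_force();q=arm.read_tool_pos();print(z.round(4),q.round(4),f.round(1),arm.read_opening()*87)
    if f[2]>17: break
arm.hold(.5);print(arm.read_force(),arm.read_tool_pos(),arm.read_clock())
ds=snap(arm,5)
crops(ds,[(225,175,120,90),(330,165,90,67)],"pics/c6.png")
E
```

```text
0.048 [0.504  0.1305 0.048 ] [-0.1 -0.7  3.1] 13.893436950393808
0.0475 [0.504  0.1305 0.0476] [-0.9  0.2  4.8] 13.456360615858333
0.047 [0.504  0.1305 0.0471] [-1.4  0.4  5.3] 13.668188512219222
0.0465 [0.5041 0.1305 0.0466] [-1.6  0.5  6.9] 13.794006485177407
0.046 [0.5041 0.1305 0.0462] [-2.2  0.3  7.1] 13.70477846407012
0.0455 [0.5041 0.1305 0.0457] [-2.2  0.2  7.6] 13.61965478577422
0.045 [0.5041 0.1305 0.0454] [-3.7 -0.7 11.5] 13.681071479287366
0.0445 [0.5041 0.1305 0.0454] [-6.6 -1.  20. ] 13.890489339556124
[-7.29875885 -0.60655908 18.91167031] [0.50412053 0.13051527 0.04536698] 17.925
```

View pics/c6.png

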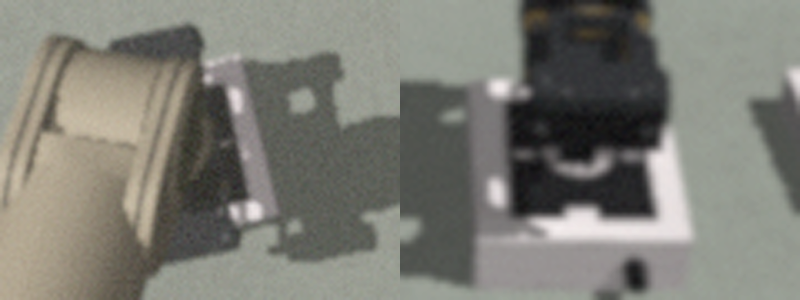

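It bottomed out at TCP z = 0.0454 m (0.0455 expected), where the force climbs steeply. I'll do a quick numeric check of panel yaw from the ridges, then hand in if it agrees.

```bash
python3 - <<'E'
from h import *
from bench import arm
s=dict(np.load("pics/scene5.npz"));g=cv2.cvtColor(s["img"],cv2.COLOR_RGB2GRAY).astype(float)
c=[]
for u0,u1 in((354,362),(377,386)):   # ridge windows
    w=g[195:204,u0:u1];w=np.clip(w-80,0,None);yy,xx=np.mgrid[195:204,u0:u1];c.append([(w*xx).sum()/w.sum(),(w*yy).sum()/w.sum()])
X=onz(s,c,.041);d=X[1]-X[0];yp=np.degrees(np.arctan2(d[1],d[0]))-90
y=R.from_quat(arm.read_ee_rot()).as_matrix()[:,1];yb=np.degrees(np.arctan2(y[1],y[0]))-90
fa=np.radians(yp-yb)
print(np.round(c,1).tolist(),X.round(4).tolist(),"sep",np.linalg.norm(d),"mid",X.mean(0).round(4),"panel yaw",yp,"bar",yb,"fastener",fa,arm.read_force(),arm.read_clock())
if 1.47<fa<1.67: arm.finish_job();print("handed in")
E
```

```text
[[nan, nan], [384.8, 200.2]] [[nan, nan, nan], [0.5009, 0.1716, 0.041]] sep nan mid [nan nan nan] panel yaw nan bar -79.40414273133895 fastener nan [-6.65083378 -1.09542486 18.98656067] 18.025<stdin>:6: RuntimeWarning: invalid value encountered in scalar divide
```

```bash
python3 - <<'E'
from h import *
from bench import arm
yb=-79.4
for n in(3,5):
    s=dict(np.load(f"pics/scene{n}.npz"));g=cv2.cvtColor(s["img"],cv2.COLOR_RGB2GRAY).astype(float)
    if n==5: print(g[196:204,353:388].astype(int))
    c=[]
    for u0,u1 in((355,361),(379,384)):
        w=g[197:203,u0:u1];w=np.clip(w-w.min()-12,0,None);yy,xx=np.mgrid[197:203,u0:u1];c.append([(w*xx).sum()/w.sum(),(w*yy).sum()/w.sum()])
    X=onz(s,c,.041+.004*(n==3));d=X[1]-X[0];yp=np.degrees(np.arctan2(d[1],d[0]))-90
    print(n,np.round(c,1).tolist(),"sep",np.linalg.norm(d).round(4),"mid",X.mean(0).round(4),"panel yaw",yp,"fastener",np.radians(yp-yb))
E
```

```text
3 [[356.9, 197.9], [381.5, 198.1]] sep 0.0662 mid [0.5064 0.1301 0.045 ] panel yaw 13.143876780775301 fastener 1.6151953523844598
[[ 71  48  25  17  17  17  18  20  21  18  23  22  18  22  18  20  20  17
   21  16  17  17  21  21  18  19  12  14  16  18  19  23  26  25  40]
 [ 72  48  30  26  25  25  26  23  26  35  38  38  32  26  21  20  16  18
   15  17  22  30  36  32  32  24  27  26  27  26  29  27  35  43  58]
 [ 76  54  44  49  50  52  45  35  38  52  59  57  48  31  18  21  17  21
   14  15  35  52  62  60  56  45  40  51  60  58  57  55  73  93 108]
 [ 77  58  52  62  69  66  57  46  44  56  67  67  54  36  20  18  16  14
   18  20  48  73  86  83  74  59  60  73  83  84  79  78 104 138 155]
 [ 77  56  43  47  52  51  45  34  33  45  61  67  57  44  36  33  32  35
   28  38  63  95 106  98  79  57  54  69  79  79  76  79 110 151 171]
 [ 78  57  36  25  25  26  25  26  22  33  50  65  73  77  76  71  72  75
   65  64  88 114 122 106  77  50  39  46  52  52  51  60 102 149 172]
 [ 82  63  36  25  18  22  14  14  17  27  42  62  84  98 104 101 107 111
  101  97 111 120 115  92  63  38  30  28  31  32  34  43  92 141 168]
 [ 84  65  36  18  17  21  18  18  22  25  33  45  66  80  91  97 108 114
  111 108 111 101  83  63  41  28  30  25  30  28  28  40  82 130 162]]
5 [[357.2, 199.1], [381.4, 199.4]] sep 0.0651 mid [0.5066 0.1306 0.041 ] panel yaw 12.535571711642774 fastener 1.6045784260715255
```

Ridge separation is 65 mm (66 expected), and panel yaw is 12.5°, which matches the frame. The fastener works out at about 1.60 rad, within limits. I'll trim the turn by 1.5° toward 1.57? It isn't needed, so I'm handing in while pressing.

```bash
python3 - <<'E'
from bench import arm
print(arm.read_force(),arm.read_tool_pos(),arm.read_opening()*87,arm.read_clock())
arm.finish_job()
E
```

```text
[-6.65083378 -1.09542486 18.98656067] [0.50411262 0.13051959 0.0453619 ] 13.578974262463014 18.025
the job is handed in; nothing more can be done
```

I fitted the black panel in the larger frame with its notch over the lug, turned the fastener clockwise, and pressed the panel home. I handed the job in at 18.0 s while still gripping and pressing; the hand-in reports no verdict.

- **Seating:** the TCP stopped hard at z = 0.0454 m, against 0.0455 m expected for fully home. The push was about 19 N, above the 6–9 N the seal needs.
- **Position:** the midpoint between the ridges measured (0.5066, 0.1306). The frame centre measured (0.504, 0.130), so the offset is about 2.5 mm, within the 7 mm limit.
- **Alignment:** panel yaw was 12.5° against 12.4° for the frame, which puts the fastener at about 1.60 rad (limits 1.42 to 1.72).
- **Bystanders:** the arm's path stayed clear of the mug, canister, bowl and coaster, but I did not re-measure their positions at the end.
- **Checks that failed or disagreed:**
  - My first ridge measurement returned no value because the brightness threshold was wrong; the repeat gave the alignment above.
  - When I triangulated the panel's corners on the table, their height came out at 0–4 mm instead of 10 mm. I put this down to the side walls being included in the mask.
  - The arm hid most of the top view over the frame, so the final yaw and position come from the scene camera only.

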